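# Sort the rough blank by its drag

### The arm

A 6-joint arm with a two-finger parallel gripper is mounted at the origin on a cart in front of the work surface, level with it; the furniture and walls round the work are solid. World frame = base frame: x ahead of the robot, y to its left, z up, the work surface at z = 0. Lengths are in m, angles in degrees, forces in N, time in s.
With the tool pointing down it reaches from about 0.25 to 0.85 m from the base axis. Payload 12.5 kg.
Tool frame: the origin (TCP) lies midway between the tips of the shut fingers; the grasp point (between the pads) lies 19 mm behind it (pinch_z is the distance from the TCP to the grasp point, in m); z points along the fingers, y is the line along which they close (so a half turn about z gives the same grasp; the last joint's range is limited). The gripper opens to 93 mm and grips with 3 to 60 N. Pads are 15 mm wide; open, the fingers measure 128 mm over their backs; the gripper's body (75 mm by 188 mm) begins 65 mm behind the grasp point.
Start: joints at [68.549, 20.094, 94.641, -0, 65.266, -4.847], TCP at [0.157, 0.527, 0.219] pointing down, gripper open.
Joint ranges: [-157.81, 157.81], [-45, 120.19], [0.68, 151.7], [-89.99, 269.99], [4.06, 180], [-164.3, 164.3]. Speed limits (degrees/s): [127.2, 127.2, 159.86, 180, 180, 180].

### API

Orientations are given as a 3x3 rotation matrix whose columns are the frame's x, y, z axes.
In Python, from station import get_state, grab_frame, job_done, pinch_z gives the robot as it stands. The module is installed in compiled form; this text tells all that it offers.
- The arm moves only by the tool drive_tool, never from a script. Its argument "rows" is a list of rows, each a list of 4 numbers: the shift along the tool's x, y, z in mm, then the turn about the tool's z in rad. A call has 1 to 8 rows; each row shifts and turns the commanded pose from where the row before left it, along the tool's axes as they then stand; what a row does not reach is not made up. A row lasts 1/8 s, in which the tool goes at most 62.5 mm and 10.7 degrees, less where a joint would pass 70% of its speed; a pose out of reach is approached as far as the arm can. A call with a gripper value outside its range is refused whole. "jaw" is the finger opening in mm, from 0 to 93, set as the call begins (left out, the last holds). The fingers move at their own pace and stop on an object; "grip_force" is the grip in N (left out, the last holds). Time passes only in rows, so rows that do not move let the fingers close. It gives the time, the measured TCP pose, the force, the opening and the grip force at its end, in the units of the state.
- get_state(): the state, without advancing time (a new reading comes with each control period).
- grab_frame(name): name is "scene" or "top" or "wrist"; returns a dict with "image" (384x512x3 uint8, red, green, blue), "depth" (384x512 float32, m along the optical axis (not along the pixel's ray), 0 where there is no reading), "intrinsics" (3x3 intrinsics, pixels), "eye" and "attitude" of the camera in the world. Camera axes: x right, y down, z forward; pixel columns grow to the right and rows downward; lengths in m; the calibration is good to about 2 mm. A picture is of the moment at which its call begins.
- job_done(): hands the job in; it is judged then, once.
The state is a dict: "t": time; "q": joint angles; "qvel": joint speeds; "effort": joint torques, N m; "eef_pos": TCP position; "ee_rot": TCP orientation; "force": force on the tool from outside, world axes, zero at the start; "ft_torque": the same for the moment, N m; "grip_width": opening from 0.0 (shut) to 1.0 (fully open); "finger_force": force on a finger pad.
Only numpy, scipy, OpenCV 4.12 (cv2) and the standard library are available. Lean on these libraries where they do the work, as an engineer would, in place of code of your own. Each camera call takes 0.05 s, during which the arm holds its last target. There are 200 camera calls.

### The job

Two steel blanks that look alike lie on the dark lapping plate: one still has a rough underside, the other is already polished. Slide one of them, or both, about 5 cm along the plate and feel the drag to tell which is which. Then lay the rough one, the one that drags hard, flat on the middle of the sloping aluminium rework rest, where it grips and stays, and leave the polished one, which would slide off there, lying on the plate.

Things in the scene. Friction and masses are not known exactly. Their poses are not given: they have to be found in the camera images.
- blank_a: steel block 80 x 44 x 30 mm (x, y, z), 0.7 to 0.95 kg, two small dark screw holes on top; looks just like blank_b. Origin at the centre of its underside, x along its length, z up. The names do not say which is rough. Held and drawn along the plate under its own weight, the rough one drags with 6 to 13 N, the polished one with under 1 N; a blank only pushed hops ahead and tells less.
- blank_b: steel block 80 x 44 x 30 mm (x, y, z), 0.7 to 0.95 kg, two small dark screw holes on top; looks just like blank_a. Origin at the centre of its underside, x along its length, z up. The names do not say which is rough. Held and drawn along the plate under its own weight, the rough one drags with 6 to 13 N, the polished one with under 1 N; a blank only pushed hops ahead and tells less.
- plate: dark steel lapping plate, 240 x 200 mm (x, y), fixed. Origin under its centre, on the bench; its flat top is 20 mm above. x points away from the robot, z up. The blanks start side by side on its half nearer the robot, lengths roughly along its x, at least 35 mm apart, with 85 mm or more of free plate ahead (+x) of each and 8 mm or more behind.
- rest: sloping aluminium rest, 160 x 130 mm (x, y), fixed beside the plate. Origin at the centre of its foot, on the bench, z up. Its smooth sheet falls 7 degrees towards +x, away from the robot: 40 mm high at the near edge, 30 mm above the origin at the middle, 20 mm at the far edge, which is open. Two rails 8 mm high along the slope, at y = -62 and +62 mm, leave 124 mm between them.
Not all that is in view belongs to the job. Leave any purple look-alike of the blank_b alone.

How it is judged (in metres and radians):
On the way:
1. at least one blank has been slid 25 mm or more along the plate, lying flat on it (((distance of blank_a from where it was at the start of the episode above 0.025 m and x of blank_a in the frame of plate between -0.125 and 0.125 m and y of blank_a in the frame of plate between -0.105 and 0.105 m and z of blank_a in the frame of plate between 0.015 and 0.025 m and angle between blank_a's own z axis and vertical below 0.15 rad) or (distance of blank_b from where it was at the start of the episode above 0.025 m and x of blank_b in the frame of plate between -0.125 and 0.125 m and y of blank_b in the frame of plate between -0.105 and 0.105 m and z of blank_b in the frame of plate between 0.015 and 0.025 m and angle between blank_b's own z axis and vertical below 0.15 rad))), for 0.1 s.
At the end, for the whole second after the job is handed in: The rough blank lies flat on the sloping rest (within about 5 degrees of the slope, its middle within 50 mm of the middle of the sheet along the slope and 60 mm across it) and stays there, and the polished blank lies flat on the plate with its middle over the plate, both released and at rest (((x of blank_a in the frame of rest between -0.05 and 0.05 m and y of blank_a in the frame of rest between -0.06 and 0.06 m and z of blank_a in the frame of rest between 0.0165 and 0.0435 m and angle between blank_a's own z axis and vertical below 0.21 rad and linear speed of each of blank_a, blank_b below 0.012 m/s and x of blank_b in the frame of plate between -0.125 and 0.125 m and y of blank_b in the frame of plate between -0.105 and 0.105 m and z of blank_b in the frame of plate between 0.015 and 0.025 m and angle between blank_b's own z axis and vertical below 0.15 rad) or (x of blank_b in the frame of rest between -0.05 and 0.05 m and y of blank_b in the frame of rest between -0.06 and 0.06 m and z of blank_b in the frame of rest between 0.0165 and 0.0435 m and angle between blank_b's own z axis and vertical below 0.21 rad and linear speed of each of blank_b, blank_a below 0.012 m/s and x of blank_a in the frame of plate between -0.125 and 0.125 m and y of blank_a in the frame of plate between -0.105 and 0.105 m and z of blank_a in the frame of plate between 0.015 and 0.025 m and angle between blank_a's own z axis and vertical below 0.15 rad))); the robot touches nothing.
It also fails if it takes over 54 s, if anything falls off the work surface, if the arm or the gripper's body presses on something with over 40 N, if the wrist force passes 120 N, or if a joint passes its speed limit or range.

## Working session

There is one attempt and no reset: what is moved stays moved. The work goes in short steps, Python scripts to look and compute and a tool call to move; the robot and the scene stay as the last step left them, time stands still between calls to the robot, and variables do not carry over. Pictures are saved under pics/ and viewed, at most 10 in all, crops included, and the job is handed in when it is done.

Besides the shell and the picture viewer there is one more tool, called after "Call:" in YAML: its name, and indented under it one key for each argument. drive_tool: Moves the arm, as the interface text tells. Its arguments: {"type":"object","properties":{"rows":{"type":"array","items":{"type":"array","items":{"type":"number"}}},"jaw":{"type":"number"},"grip_force":{"type":"number"}},"required":["rows"]}

```bash
mkdir -p pics; python3 - <<'E'
from station import *
import cv2,numpy as np
s=get_state();print({k:np.round(v,3).tolist() for k,v in s.items()},pinch_z)
for n in("top","scene"):
    f=grab_frame(n);np.savez(n+".npz",**f);cv2.imwrite(f"pics/{n}0.png",f["image"][...,::-1]);print(n,f["intrinsics"].round(1).tolist(),np.round(f["eye"],3),np.round(f["attitude"],3).tolist())
E
```

```text
{'t': 0.0, 'q': [68.548, 20.123, 94.677, -0.002, 65.266, -4.847], 'qvel': [-0.019, 0.007, -0.09, -0.089, -0.048, 0.093], 'effort': [-0.001, -49.732, -28.525, 0.07, 0.026, -0.0], 'eef_pos': [0.157, 0.527, 0.218], 'ee_rot': [[-0.958, 0.286, -0.0], [0.286, 0.958, -0.001], [0.0, -0.001, -1.0]], 'force': [0.166, 0.189, -1.167], 'ft_torque': [-0.017, 0.041, -0.019], 'finger_force': 0.0, 'grip_width': 1.001} 0.0188
top [[368.7, 0.0, 254.8], [0.0, 368.7, 185.3], [0.0, 0.0, 1.0]] [ 0.454 -0.049  1.129] [[0.015, -0.996, 0.092], [-1.0, -0.013, 0.021], [-0.02, -0.092, -0.996]]
scene [[417.8, 0.0, 257.3], [0.0, 417.8, 190.2], [0.0, 0.0, 1.0]] [-0.269 -1.076  0.654] [[0.778, -0.248, 0.577], [-0.628, -0.325, 0.707], [0.012, -0.913, -0.409]]
```

View pics/top0.png

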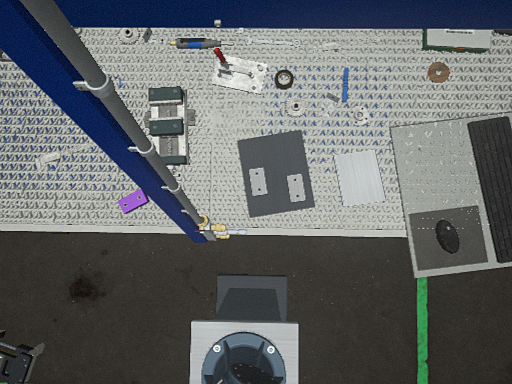

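View pics/scene0.png

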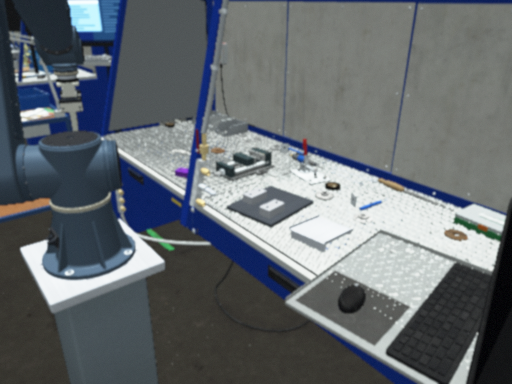

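The top view shows the plate at about (276,173), with two grey blanks on it at (258,181) and (296,187). The rest is at (358,178). The purple look-alike at (132,202) is off the plate, so I'll leave it. A frame post with its foot near (205,240) stands between the arm and the work. I'll measure all of these next.

```bash
cat > h.py <<'E'
import numpy as np,cv2
def load(n):
    d=dict(np.load(n+".npz"));return d
def cloud(f):
    v,u=np.mgrid[:384,:512];K=f["intrinsics"];d=f["depth"]
    c=np.stack([(u-K[0,2])/K[0,0]*d,(v-K[1,2])/K[1,1]*d,d],-1)
    return c@f["attitude"].T+f["eye"]
def ray(f,uv,z):
    K=f["intrinsics"];uv=np.atleast_2d(uv).astype(float)
    c=np.c_[(uv-K[:2,2])/np.diag(K)[:2],np.ones(len(uv))]@f["attitude"].T
    return f["eye"]+c*((z-f["eye"][2])/c[:,2])[:,None]
E
python3 - <<'E'
from h import *
f=load("top");P=cloud(f);im=f["image"]
g=load("scene");Q=cloud(g)
for nm,C,d in(("top",P,f["depth"]),("scene",Q,g["depth"])):
    C=C[d>0]
    m=(C[:,2]>.15)&(C[:,0]>-.2)&(C[:,0]<1)&(abs(C[:,1])<.9)
    for z in np.arange(.05,1.2,.1):
        k=(abs(C[:,2]-z)<.05)&(C[:,0]>.15)&(C[:,0]<.8)&(abs(C[:,1])<.8)
        if k.sum()>5: print(nm,round(z,2),k.sum(),np.percentile(C[k],[1,50,99],axis=0).round(2).tolist())
for uv in[(258,181),(296,187),(276,150),(358,178),(345,178),(358,160),(358,200),(205,237),(180,200),(145,145),(150,202)]:
    print(uv,P[uv[1],uv[0]].round(3),im[uv[1],uv[0]])
c=cv2.resize(im[120:230,225:395],None,fx=4.5,fy=4.5,interpolation=cv2.INTER_CUBIC);cv2.imwrite("pics/crop.png",c[...,::-1])
E
```

```text
top 0.05 58507 [[0.32, -0.78, 0.0], [0.59, -0.17, 0.01], [0.8, 0.76, 0.08]]
top 0.15 375 [[0.41, 0.05, 0.11], [0.43, 0.1, 0.14], [0.46, 0.17, 0.2]]
top 0.25 463 [[0.15, 0.09, 0.2], [0.45, 0.14, 0.25], [0.48, 0.58, 0.3]]
top 0.35 1087 [[0.15, 0.1, 0.3], [0.18, 0.43, 0.34], [0.5, 0.51, 0.4]]
top 0.45 700 [[0.49, 0.1, 0.4], [0.51, 0.14, 0.46], [0.53, 0.17, 0.5]]
top 0.55 1065 [[0.51, 0.1, 0.5], [0.53, 0.14, 0.55], [0.55, 0.17, 0.6]]
top 0.65 1908 [[0.54, 0.1, 0.6], [0.55, 0.14, 0.66], [0.57, 0.17, 0.7]]
top 0.75 15819 [[0.56, -0.29, 0.71], [0.66, -0.0, 0.78], [0.66, 0.17, 0.8]]
top 0.85 6161 [[0.58, -0.25, 0.8], [0.6, 0.13, 0.84], [0.66, 0.17, 0.9]]
top 0.95 23 [[0.59, 0.1, 0.9], [0.6, 0.11, 0.9], [0.6, 0.11, 0.9]]
scene 0.05 29688 [[0.31, -0.79, 0.0], [0.54, -0.51, 0.01], [0.79, 0.73, 0.07]]
scene 0.15 510 [[0.41, 0.05, 0.1], [0.43, 0.1, 0.15], [0.46, 0.17, 0.2]]
scene 0.25 438 [[0.18, 0.09, 0.2], [0.46, 0.11, 0.25], [0.48, 0.57, 0.3]]
scene 0.35 686 [[0.15, 0.1, 0.3], [0.48, 0.15, 0.35], [0.5, 0.6, 0.4]]
scene 0.45 884 [[0.15, 0.1, 0.4], [0.5, 0.17, 0.45], [0.52, 0.51, 0.5]]
scene 0.55 696 [[0.15, 0.1, 0.5], [0.53, 0.15, 0.54], [0.55, 0.49, 0.6]]
scene 0.65 321 [[0.54, 0.1, 0.6], [0.55, 0.13, 0.63], [0.56, 0.17, 0.66]]
(258, 181) [ 0.566 -0.035  0.049] [174 177 177]
(296, 187) [ 0.55  -0.147  0.047] [173 173 175]
(276, 150) [ 0.665 -0.088  0.021] [82 85 87]
(358, 178) [ 0.581 -0.333  0.032] [197 201 202]
(345, 178) [ 0.581 -0.295  0.029] [195 198 197]
(358, 160) [ 0.636 -0.335  0.024] [192 197 198]
(358, 200) [ 0.515 -0.33   0.04 ] [194 198 200]
(205, 237) [0.401 0.117 0.05 ] [52 61 84]
(180, 200) [0.49  0.113 0.406] [96 99 96]
(145, 145) [0.549 0.107 0.652] [78 80 79]
(150, 202) [0.502 0.296 0.004] [150 151 146]
```

View pics/crop.png

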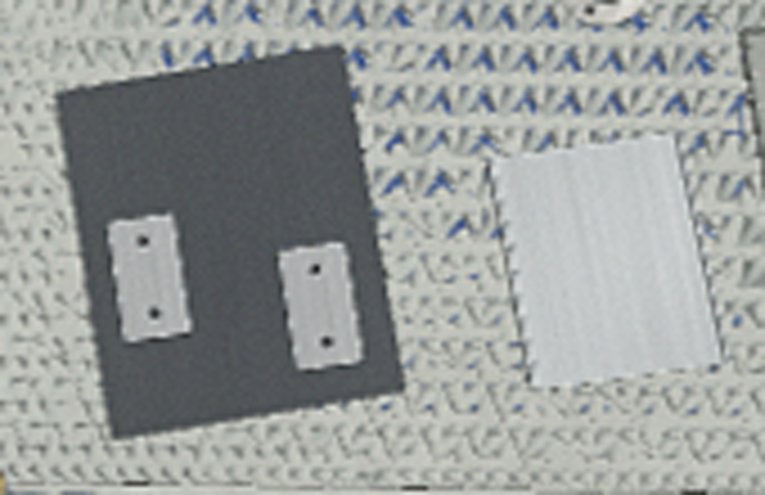

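The crop confirms two plain grey blanks with two dark screw holes each, on the dark plate at crop (148,278) and (320,305), plus the rest at (605,262). A leaning post (x 0.40 to 0.60, y 0.05 to 0.17) blocks the direct way, so I'll pass it close to the base. Next I'll measure the exact poses.

```bash
cat >> h.py <<'E'
def rects(f,mask,z,amin):
    out=[]
    for c in cv2.findContours(mask.astype(np.uint8),cv2.RETR_EXTERNAL,cv2.CHAIN_APPROX_NONE)[0]:
        if cv2.contourArea(c)<amin: continue
        w=ray(f,c[:,0],z)[:,:2]*1000
        (cx,cy),(a,b),t=cv2.minAreaRect(w.astype(np.float32))
        if a<b: t+=90;a,b=b,a
        t=(t+90)%180-90
        out.append((c[:,0].mean(0).round(),round(cx,1),round(cy,1),round(a,1),round(b,1),round(t,1)))
    return out
E
python3 - <<'E'
from h import *
f=load("top");im=f["image"].astype(int);P=cloud(f)
br=im.mean(2);w=np.zeros(br.shape,bool);w[125:222,232:320]=1
pl=cv2.morphologyEx(((br<125)&w).astype(np.uint8),cv2.MORPH_OPEN,np.ones((5,5)))
pl=cv2.morphologyEx(pl,cv2.MORPH_CLOSE,np.ones((25,25)))
print("plate",rects(f,pl,.02,1000))
b=cv2.morphologyEx(((br>130)&(cv2.erode(pl,np.ones((7,7)))>0)).astype(np.uint8),cv2.MORPH_CLOSE,np.ones((5,5)))
print("blanks",rects(f,b,.05,100))
r=np.zeros(br.shape,bool);r[140:215,328:390]=1
m=cv2.morphologyEx((r&(P[...,2]>.014)&(P[...,2]<.06)).astype(np.uint8),cv2.MORPH_OPEN,np.ones((5,5)))
print("rest",rects(f,m,.032,500))
X=P[m>0]; A=np.c_[X[:,:2],np.ones(len(X))];s=np.linalg.lstsq(A,X[:,2],rcond=None)[0];print(s,np.degrees(np.arctan2(-s[1],-s[0])),np.degrees(np.arctan(np.hypot(*s[:2]))),X.mean(0),"z at",A.mean(0)@s)
E
```

```text
plate [(array([276., 173.]), 594.6, -87.5, 240.9, 200.0, 10.1)]
blanks [(array([296., 188.]), 548.3, -146.8, 78.2, 44.6, 9.1), (array([258., 181.]), 565.8, -34.5, 78.9, 44.8, 9.6)]
rest [(array([359., 178.]), 582.6, -336.7, 159.4, 133.3, 10.5)]
[-0.12115049 -0.01992993  0.09447078] 9.34180645926447 6.999676939832256 [ 0.58238041 -0.33691583  0.03062982] z at 0.03062981506545437
```

Call:
drive_tool:
  rows:
    - [0, 0, -20, 0]
    - [0, -40, -20, 0]
    - [0, -45, -10, 0]
    - [0, -45, 0, 0]
    - [0, -45, 0, 0]
    - [0, -45, 0, 0]
  jaw: 66

```text
t: 0.85
eef_pos: [0.0937, 0.3147, 0.2683]
ee_rot: [[-0.958, 0.286, -0.0], [0.286, 0.958, -0.0], [0.0, -0.0, -1.0]]
force: [0.3, 0.5, 0.5]
grip_width: 0.712
finger_force: 0.0
```

Every size matches: plate yaw about 10°, blanks about 9.3°, and the rest falls at 7° in direction about 10°. Now I'll pass inside the post.

Call:
drive_tool:
  rows:
    - [-28.4, -22.1, 0, 0]
    - [-28.4, -22.1, 0, 0]
    - [-28.4, -22.1, 0, 0]
    - [-28.4, -22.1, 0, 0]
    - [-28.4, -22.1, 0, 0]
    - [-28.4, -22.1, 0, 0]
    - [-28.4, -22.1, 0, 0]

```text
t: 1.72
eef_pos: [0.241, 0.1101, 0.2686]
ee_rot: [[-0.958, 0.286, 0.0], [0.286, 0.958, 0.0], [-0.0, 0.0, -1.0]]
force: [0.3, -0.2, 0.2]
grip_width: 0.708
finger_force: 0.0
```

Call:
drive_tool:
  rows:
    - [-16, -28, 0, 0]
    - [-16, -28, 0, 0]
    - [-16, -28, 0, 0]
    - [-16, -28, 0, 0]
    - [-16, -28, 0, 0]
    - [-16, -28, 0, 0]
    - [-16, -28, 0, 0]
    - [-16, -28, 0, 0]

```text
t: 2.72
eef_pos: [0.2992, -0.1412, 0.2685]
ee_rot: [[-0.958, 0.286, -0.0], [0.286, 0.958, 0.0], [0.0, 0.0, -1.0]]
force: [0.4, -0.2, 0.1]
grip_width: 0.71
finger_force: 0.0
```

Call:
drive_tool:
  rows:
    - [0, 0, 0, -0.151]
    - [0, 0, 0, -0.151]
    - [0, 0, 0, -0.15]

```text
t: 3.1
eef_pos: [0.299, -0.14, 0.2684]
ee_rot: [[-0.986, -0.166, -0.0], [-0.166, 0.986, 0.0], [0.0, 0.0, -1.0]]
force: [-0.1, 0.3, 0.4]
grip_width: 0.711
finger_force: 0.0
```

Call:
drive_tool:
  rows:
    - [-40.8, -7.7, 15, 0]
    - [-40.8, -7.7, 20, 0]
    - [-40.8, -7.7, 25, 0]
    - [-40.8, -7.7, 25, 0]
    - [-40.8, -7.7, 25, 0]
    - [-40.8, -7.7, 25, 0]
    - [0, 0, 10, 0]
    - [0, 0, 0, 0]

```text
t: 4.1
eef_pos: [0.5472, -0.1458, 0.1228]
ee_rot: [[-0.987, -0.162, -0.002], [-0.162, 0.987, 0.001], [0.002, 0.001, -1.0]]
force: [-0.2, 0.6, 0.9]
grip_width: 0.714
finger_force: 0.0
```

```bash
python3 - <<'E'
from station import *
import cv2,numpy as np
from h import *
f=grab_frame("wrist");np.savez("w1.npz",**f)
s=get_state();print(s["eef_pos"],s["q"],f["eye"])
im=f["image"].copy();K=f["intrinsics"]
def proj(p):
    c=f["attitude"].T@(np.array(p)-f["eye"]);return (K@c/c[2])[:2]
t=np.radians(9.1);c=np.array([.5483,-.1468])
for a,b in((40,22),(40,-22),(-40,-22),(-40,22)):
    q=c+np.array([a*np.cos(t)-b*np.sin(t),a*np.sin(t)+b*np.cos(t)])/1000
    u=proj([*q,.05]);cv2.circle(im,tuple(int(x) for x in u),4,(255,0,0),1)
cv2.circle(im,tuple(int(x) for x in proj([*s["eef_pos"][:2],.05])),5,(0,255,0),1)
cv2.imwrite("pics/w1.png",im[...,::-1])
E
```

```text
[ 0.54746087 -0.14605467  0.12378197] [-1.96444230e+01  2.83265183e+01  9.69920038e+01 -1.88266120e-03
  5.47263651e+01 -1.18928137e+02] [ 0.48083221 -0.15682457  0.28931653]
```

View pics/w1.png

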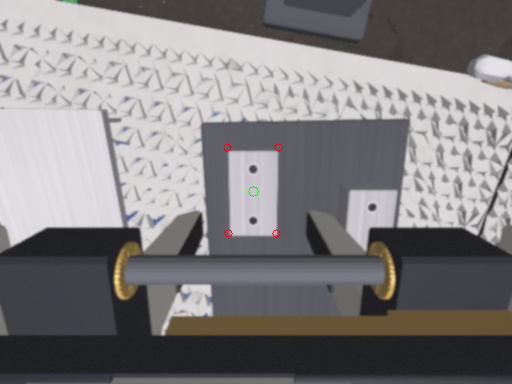

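The wrist view shows the blank centred at (253,193), and the predicted corners match to about 2 px. Now I'll descend and grip.

Call:
drive_tool:
  rows:
    - [0, 0, 30, 0]
    - [0, 0, 30, 0]
    - [0, 0, 20, 0]
    - [0, 0, 10, 0]
    - [0, 0, 6, 0]
    - [0, 0, 2, 0]
    - [0, 0, 0, 0]

```text
t: 5.03
eef_pos: [0.5485, -0.1462, 0.0261]
ee_rot: [[-0.987, -0.162, 0.001], [-0.162, 0.987, -0.0], [-0.001, -0.0, -1.0]]
force: [-0.1, 0.0, -0.3]
grip_width: 0.71
finger_force: 0.0
```

Call:
drive_tool:
  rows:
    - [0, 0, 0, 0]
    - [0, 0, 0, 0]
    - [0, 0, 0, 0]
    - [0, 0, 0, 0]
    - [0, 0, 0, 0]
    - [0, 0, 0, 0]
  jaw: 30
  grip_force: 20

```text
t: 5.78
eef_pos: [0.5484, -0.1462, 0.0257]
ee_rot: [[-0.987, -0.161, 0.0], [-0.161, 0.987, -0.0], [-0.0, -0.0, -1.0]]
force: [-1.6, -0.5, 3.0]
grip_width: 0.468
finger_force: 20.0
```

Call:
drive_tool:
  rows:
    - [-6, 0, 0, 0]
    - [-6, 0, 0, 0]
    - [-6, 0, 0, 0]
    - [-6, 0, 0, 0]

```text
t: 6.28
eef_pos: [0.5716, -0.1421, 0.0257]
ee_rot: [[-0.987, -0.162, -0.002], [-0.162, 0.987, 0.0], [0.001, 0.001, -1.0]]
force: [-4.4, -0.2, 5.6]
grip_width: 0.475
finger_force: 20.0
```

Call:
drive_tool:
  rows:
    - [-6, 0, 0, 0]
    - [-6, 0, 0, 0]

```text
t: 6.52
eef_pos: [0.5835, -0.1402, 0.0257]
ee_rot: [[-0.987, -0.162, -0.001], [-0.162, 0.987, 0.0], [0.001, 0.0, -1.0]]
force: [-4.8, -0.9, 5.8]
grip_width: 0.471
finger_force: 20.0
```

Call:
drive_tool:
  rows:
    - [-6, 0, 0, 0]
    - [-6, 0, 0, 0]

```text
t: 6.78
eef_pos: [0.5953, -0.1383, 0.0257]
ee_rot: [[-0.987, -0.162, -0.002], [-0.162, 0.987, 0.0], [0.001, 0.0, -1.0]]
force: [-4.2, -0.7, 5.2]
grip_width: 0.472
finger_force: 20.0
```

Call:
drive_tool:
  rows:
    - [0, 0, 0, 0]
    - [0, 0, 0, 0]

```text
t: 7.02
eef_pos: [0.596, -0.1383, 0.0258]
ee_rot: [[-0.987, -0.162, 0.001], [-0.162, 0.987, -0.0], [-0.001, -0.0, -1.0]]
force: [2.7, 0.6, 2.4]
grip_width: 0.474
finger_force: 20.0
```

The drag reads about 4.5 N with some downward pressing, which is inconclusive. I'll release, regrip without preload and repeat the draw.

Call:
drive_tool:
  rows:
    - [0, 0, 0, 0]
    - [0, 0, 0, 0]
    - [0, 0, 0, 0]
    - [0, 0, 0, 0]
  jaw: 60

```text
t: 7.52
eef_pos: [0.5955, -0.1384, 0.0255]
ee_rot: [[-0.987, -0.161, -0.0], [-0.161, 0.987, 0.0], [0.0, 0.0, -1.0]]
force: [0.4, -0.8, 0.2]
grip_width: 0.645
finger_force: 0.0
```

Call:
drive_tool:
  rows:
    - [0, 0, 0, 0]
    - [0, 0, 0, 0]
    - [0, 0, 0, 0]
    - [0, 0, 0, 0]
    - [0, 0, 0, 0]
  jaw: 30
  grip_force: 30

```text
t: 8.15
eef_pos: [0.5957, -0.1384, 0.0256]
ee_rot: [[-0.987, -0.162, 0.0], [-0.162, 0.987, -0.0], [-0.0, -0.0, -1.0]]
force: [-0.9, -0.6, -0.6]
grip_width: 0.474
finger_force: 30.0
```

Call:
drive_tool:
  rows:
    - [5, 0, 0, 0]
    - [5, 0, 0, 0]

```text
t: 8.4
eef_pos: [0.5856, -0.14, 0.0257]
ee_rot: [[-0.987, -0.162, 0.0], [-0.162, 0.987, -0.0], [-0.0, -0.0, -1.0]]
force: [1.3, 0.5, -1.1]
grip_width: 0.468
finger_force: 30.0
```

Call:
drive_tool:
  rows:
    - [5, 0, 0, 0]
    - [5, 0, 0, 0]

```text
t: 8.65
eef_pos: [0.5755, -0.1417, 0.0256]
ee_rot: [[-0.987, -0.161, 0.0], [-0.161, 0.987, 0.0], [-0.0, -0.0, -1.0]]
force: [1.6, 0.5, -2.4]
grip_width: 0.469
finger_force: 30.0
```

Call:
drive_tool:
  rows:
    - [5, 0, 0, 0]
    - [5, 0, 0, 0]

```text
t: 8.9
eef_pos: [0.5657, -0.1433, 0.0257]
ee_rot: [[-0.987, -0.161, 0.0], [-0.161, 0.987, -0.0], [-0.0, -0.0, -1.0]]
force: [1.8, 0.1, -1.5]
grip_width: 0.472
finger_force: 30.0
```

Call:
drive_tool:
  rows:
    - [-5, 0, 0, 0]
    - [-5, 0, 0, 0]
    - [-5, 0, 0, 0]

```text
t: 9.28
eef_pos: [0.5812, -0.1407, 0.0256]
ee_rot: [[-0.987, -0.162, -0.0], [-0.162, 0.987, 0.0], [0.0, 0.0, -1.0]]
force: [-3.8, -0.3, 1.7]
grip_width: 0.468
finger_force: 30.0
```

Call:
drive_tool:
  rows:
    - [0, 0, 0, 0]
    - [0, 0, 0, 0]
    - [0, 0, 0, 0]
    - [0, 0, -25, 0]
    - [0, 0, -30, 0]
  jaw: 62

```text
t: 9.9
eef_pos: [0.5805, -0.1407, 0.0809]
ee_rot: [[-0.987, -0.161, -0.001], [-0.161, 0.987, 0.0], [0.001, 0.001, -1.0]]
force: [-0.3, -0.6, 0.5]
grip_width: 0.67
finger_force: 0.0
```

Call:
drive_tool:
  rows:
    - [-2, 30, 0, 0]
    - [0, 40, 0, 0]
    - [0, 37.5, 0, 0]
    - [0, 0, 25, 0]
    - [0, 0, 20, 0]
    - [0, 0, 8, 0]
    - [0, 0, 2, 0]
    - [0, 0, 0, 0]

```text
t: 10.9
eef_pos: [0.5658, -0.0345, 0.0262]
ee_rot: [[-0.987, -0.161, 0.001], [-0.161, 0.987, -0.0], [-0.001, -0.0, -1.0]]
force: [-0.6, -0.0, -0.6]
grip_width: 0.67
finger_force: 0.0
```

Call:
drive_tool:
  rows:
    - [0, 0, 0, 0]
    - [0, 0, 0, 0]
    - [0, 0, 0, 0]
    - [0, 0, 0, 0]
    - [0, 0, 0, 0]
  jaw: 30

```text
t: 11.52
eef_pos: [0.5656, -0.0344, 0.0259]
ee_rot: [[-0.987, -0.162, 0.0], [-0.162, 0.987, -0.0], [-0.0, -0.0, -1.0]]
force: [-0.9, -0.3, 4.7]
grip_width: 0.471
finger_force: 30.0
```

Call:
drive_tool:
  rows:
    - [-5, 0, 0, 0]
    - [-5, 0, 0, 0]
    - [-5, 0, 0, 0]

```text
t: 11.9
eef_pos: [0.5804, -0.032, 0.0259]
ee_rot: [[-0.987, -0.162, -0.0], [-0.162, 0.987, -0.0], [0.0, -0.0, -1.0]]
force: [-2.4, -0.3, 5.8]
grip_width: 0.47
finger_force: 30.0
```

Call:
drive_tool:
  rows:
    - [-5, 0, 0, 0]
    - [-5, 0, 0, 0]
    - [-5, 0, 0, 0]

```text
t: 12.28
eef_pos: [0.5952, -0.0295, 0.0259]
ee_rot: [[-0.987, -0.161, -0.0], [-0.161, 0.987, -0.0], [0.0, -0.0, -1.0]]
force: [-1.0, -0.4, 5.4]
grip_width: 0.468
finger_force: 30.0
```

Call:
drive_tool:
  rows:
    - [5, 0, 0, 0]
    - [5, 0, 0, 0]
    - [5, 0, 0, 0]

```text
t: 12.65
eef_pos: [0.5801, -0.0321, 0.0259]
ee_rot: [[-0.987, -0.161, 0.001], [-0.161, 0.987, -0.0], [-0.001, -0.0, -1.0]]
force: [2.1, 0.0, 4.6]
grip_width: 0.473
finger_force: 30.0
```

Call:
drive_tool:
  rows:
    - [0, 0, 0, 0]
    - [0, 0, 0, 0]
    - [0, 0, 0, 0]
  jaw: 55

```text
t: 13.02
eef_pos: [0.58, -0.0319, 0.0253]
ee_rot: [[-0.987, -0.161, -0.001], [-0.161, 0.987, 0.0], [0.001, 0.0, -1.0]]
force: [-0.5, 0.4, -0.4]
grip_width: 0.591
finger_force: 0.0
```

Call:
drive_tool:
  rows:
    - [0, 0, 0, 0]
    - [0, 0, 0, 0]
    - [0, 0, 0, 0]
    - [0, 0, 0, 0]
  jaw: 30
  grip_force: 30

```text
t: 13.52
eef_pos: [0.5802, -0.0319, 0.0255]
ee_rot: [[-0.987, -0.162, -0.0], [-0.162, 0.987, 0.0], [0.0, 0.0, -1.0]]
force: [1.2, 0.8, -1.8]
grip_width: 0.469
finger_force: 30.0
```

Call:
drive_tool:
  rows:
    - [-5, 0, 0, 0]
    - [-5, 0, 0, 0]

```text
t: 13.78
eef_pos: [0.5904, -0.0303, 0.0255]
ee_rot: [[-0.987, -0.161, -0.0], [-0.161, 0.987, 0.0], [0.0, 0.0, -1.0]]
force: [-1.4, 0.3, -0.2]
grip_width: 0.475
finger_force: 30.0
```

Call:
drive_tool:
  rows:
    - [-5, 0, 0, 0]

```text
t: 13.9
eef_pos: [0.5954, -0.0295, 0.0255]
ee_rot: [[-0.987, -0.162, -0.0], [-0.162, 0.987, -0.0], [0.0, 0.0, -1.0]]
force: [-1.2, -0.2, -1.3]
grip_width: 0.471
finger_force: 30.0
```

Call:
drive_tool:
  rows:
    - [-5, 0, 0, 0]

```text
t: 14.02
eef_pos: [0.6003, -0.0286, 0.0255]
ee_rot: [[-0.987, -0.162, -0.0], [-0.162, 0.987, 0.0], [0.0, 0.0, -1.0]]
force: [-0.8, 0.5, -1.1]
grip_width: 0.471
finger_force: 30.0
```

Call:
drive_tool:
  rows:
    - [-5, 0, 0, 0]

```text
t: 14.15
eef_pos: [0.6053, -0.0278, 0.0256]
ee_rot: [[-0.987, -0.162, -0.0], [-0.162, 0.987, 0.0], [0.0, 0.0, -1.0]]
force: [-0.3, 0.1, -0.7]
grip_width: 0.467
finger_force: 30.0
```

Call:
drive_tool:
  rows:
    - [-5, 0, 0, 0]

```text
t: 14.28
eef_pos: [0.6102, -0.027, 0.0256]
ee_rot: [[-0.987, -0.162, -0.0], [-0.162, 0.987, 0.0], [0.0, 0.0, -1.0]]
force: [-0.3, 0.2, -1.6]
grip_width: 0.469
finger_force: 30.0
```

Call:
drive_tool:
  rows:
    - [5, 0, 0, 0]
    - [5, 0, 0, 0]

```text
t: 14.52
eef_pos: [0.5996, -0.0288, 0.0256]
ee_rot: [[-0.987, -0.162, 0.0], [-0.162, 0.987, -0.0], [-0.0, -0.0, -1.0]]
force: [0.9, -0.4, -2.9]
grip_width: 0.469
finger_force: 30.0
```

Call:
drive_tool:
  rows:
    - [5, 0, 0, 0]

```text
t: 14.65
eef_pos: [0.5944, -0.0296, 0.0256]
ee_rot: [[-0.987, -0.161, -0.0], [-0.161, 0.987, 0.0], [0.0, 0.0, -1.0]]
force: [0.1, 0.6, -2.2]
grip_width: 0.472
finger_force: 30.0
```

Call:
drive_tool:
  rows:
    - [5, 0, 0, 0]

```text
t: 14.78
eef_pos: [0.5896, -0.0304, 0.0256]
ee_rot: [[-0.987, -0.161, -0.0], [-0.161, 0.987, 0.0], [0.0, 0.0, -1.0]]
force: [0.1, 0.0, -3.5]
grip_width: 0.469
finger_force: 30.0
```

Call:
drive_tool:
  rows:
    - [5, 0, 0, 0]

```text
t: 14.9
eef_pos: [0.5847, -0.0312, 0.0256]
ee_rot: [[-0.987, -0.161, -0.0], [-0.161, 0.987, 0.0], [0.0, 0.0, -1.0]]
force: [-0.4, 0.6, -3.7]
grip_width: 0.473
finger_force: 30.0
```

The left blank drags under 1 N, so it looks polished. I'll regrip the right one and repeat the same row-by-row reading.

Call:
drive_tool:
  rows:
    - [0, 0, 0, 0]
    - [0, 0, 0, 0]
    - [0, 0, 0, 0]
    - [0, 0, -25, 0]
    - [0, 0, -30, 0]
  jaw: 62

```text
t: 15.52
eef_pos: [0.5849, -0.0311, 0.0809]
ee_rot: [[-0.987, -0.162, -0.001], [-0.162, 0.987, 0.0], [0.001, 0.0, -1.0]]
force: [0.5, -0.9, 0.4]
grip_width: 0.671
finger_force: 0.0
```

Call:
drive_tool:
  rows:
    - [7, -30, 0, 0]
    - [7, -40, 0, 0]
    - [7, -37.5, 0, 0]
    - [0, 0, 25, 0]
    - [0, 0, 20, 0]
    - [0, 0, 8, 0]
    - [0, 0, 2, 0]
    - [0, 0, 0, 0]

```text
t: 16.52
eef_pos: [0.5822, -0.1404, 0.0261]
ee_rot: [[-0.987, -0.162, 0.001], [-0.162, 0.987, -0.0], [-0.001, -0.0, -1.0]]
force: [1.2, -0.6, -0.6]
grip_width: 0.662
finger_force: 0.0
```

Call:
drive_tool:
  rows:
    - [0, 0, 0, 0]
    - [0, 0, 0, 0]
    - [0, 0, 0, 0]
    - [0, 0, 0, 0]
    - [0, 0, 0, 0]
  jaw: 30
  grip_force: 40

```text
t: 17.15
eef_pos: [0.582, -0.1406, 0.0259]
ee_rot: [[-0.987, -0.162, 0.0], [-0.162, 0.987, -0.0], [-0.0, -0.0, -1.0]]
force: [0.6, 0.1, 4.4]
grip_width: 0.468
finger_force: 40.0
```

Call:
drive_tool:
  rows:
    - [-5, 0, 0, 0]
    - [-5, 0, 0, 0]

```text
t: 17.4
eef_pos: [0.5913, -0.1392, 0.0259]
ee_rot: [[-0.987, -0.162, -0.001], [-0.162, 0.987, -0.0], [0.001, 0.0, -1.0]]
force: [-4.6, -0.9, 7.7]
grip_width: 0.473
finger_force: 40.0
```

Call:
drive_tool:
  rows:
    - [-5, 0, 0, 0]

```text
t: 17.52
eef_pos: [0.5963, -0.1384, 0.0259]
ee_rot: [[-0.987, -0.162, -0.001], [-0.162, 0.987, -0.0], [0.001, 0.0, -1.0]]
force: [-4.6, -0.6, 7.2]
grip_width: 0.47
finger_force: 40.0
```

Call:
drive_tool:
  rows:
    - [-5, 0, 0, 0]

```text
t: 17.65
eef_pos: [0.6013, -0.1376, 0.0259]
ee_rot: [[-0.987, -0.162, -0.001], [-0.162, 0.987, -0.0], [0.001, 0.0, -1.0]]
force: [-4.7, -0.6, 7.4]
grip_width: 0.469
finger_force: 40.0
```

Call:
drive_tool:
  rows:
    - [-5, 0, 0, 0]

```text
t: 17.77
eef_pos: [0.6062, -0.1368, 0.0259]
ee_rot: [[-0.987, -0.162, -0.001], [-0.162, 0.987, -0.0], [0.001, 0.0, -1.0]]
force: [-3.7, -1.1, 7.1]
grip_width: 0.473
finger_force: 40.0
```

Call:
drive_tool:
  rows:
    - [5, 0, 0, 0]
    - [5, 0, 0, 0]

```text
t: 18.02
eef_pos: [0.5969, -0.1384, 0.026]
ee_rot: [[-0.987, -0.162, 0.002], [-0.162, 0.987, -0.0], [-0.002, -0.001, -1.0]]
force: [3.7, 0.8, 3.5]
grip_width: 0.47
finger_force: 40.0
```

Call:
drive_tool:
  rows:
    - [5, 0, 0, 0]

```text
t: 18.15
eef_pos: [0.5917, -0.1392, 0.0259]
ee_rot: [[-0.987, -0.161, 0.001], [-0.161, 0.987, -0.0], [-0.001, -0.0, -1.0]]
force: [3.6, 1.3, 5.3]
grip_width: 0.471
finger_force: 40.0
```

Call:
drive_tool:
  rows:
    - [5, 0, 0, 0]

```text
t: 18.27
eef_pos: [0.5867, -0.14, 0.0259]
ee_rot: [[-0.987, -0.161, 0.001], [-0.161, 0.987, -0.0], [-0.001, -0.0, -1.0]]
force: [3.6, 0.0, 5.1]
grip_width: 0.47
finger_force: 40.0
```

The right blank drags a steady 4 to 5 N in both directions against under 1 N for the left at a light hold, so the right one is rough. I'll carry it to the rest.

Call:
drive_tool:
  rows:
    - [0, 0, -10, 0]
    - [0, 0, -20, 0]
    - [0, 0, -20, 0]
    - [0, 0, -20, 0]
    - [0, 0, 0, 0]
    - [0, 0, 0, 0]

```text
t: 19.02
eef_pos: [0.5864, -0.1397, 0.0953]
ee_rot: [[-0.987, -0.162, -0.001], [-0.162, 0.987, 0.0], [0.001, 0.0, -1.0]]
force: [-0.8, 0.4, -7.1]
grip_width: 0.47
finger_force: 40.0
```

Call:
drive_tool:
  rows:
    - [5, -25, 0, 0]
    - [7, -40, 0, 0]
    - [8, -45, 0, 0]
    - [8, -43, 0, 0]
    - [5, -25, 0, 0]
    - [3, -15.5, 0, 0]
    - [0, 0, 0, 0]

```text
t: 19.9
eef_pos: [0.5823, -0.3366, 0.0952]
ee_rot: [[-0.987, -0.161, -0.001], [-0.161, 0.987, 0.001], [0.001, 0.001, -1.0]]
force: [-0.5, 1.1, -8.4]
grip_width: 0.471
finger_force: 40.0
```

```bash
python3 - <<'E'
from station import *
import cv2,numpy as np
s=get_state();print(s["t"],s["eef_pos"],s["force"],s["q"])
f=grab_frame("wrist");cv2.imwrite("pics/w2.png",f["image"][...,::-1])
E
```

```text
19.9 [ 0.58230771 -0.33661424  0.09515973] [-0.48585487  1.13311755 -8.36442482] [-3.39973705e+01  4.02736224e+01  8.03080639e+01  6.15730397e-03
  5.94631948e+01 -1.33264639e+02]
```

View pics/w2.png

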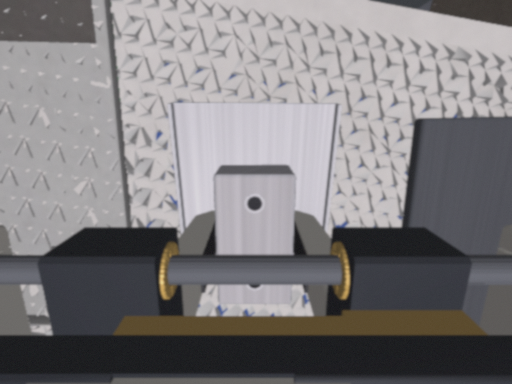

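The wrist view shows the blank held at (255,235), centred between the rails of the rest (x 175 to 335). Now I'll lower it.

Call:
drive_tool:
  rows:
    - [0, 0, 15, 0]
    - [0, 0, 15, 0]
    - [0, 0, 10, 0]
    - [0, 0, 6, 0]
    - [0, 0, 3, 0]
    - [0, 0, 0, 0]
  grip_force: 15

```text
t: 20.7
eef_pos: [0.5826, -0.3367, 0.0467]
ee_rot: [[-0.987, -0.161, 0.0], [-0.161, 0.987, -0.0], [-0.0, -0.0, -1.0]]
force: [1.0, -0.2, -7.3]
grip_width: 0.473
finger_force: 15.0
```

Call:
drive_tool:
  rows:
    - [0, 0, 2, 0]
    - [0, 0, 2, 0]
    - [0, 0, 1, 0]
    - [0, 0, 0, 0]

```text
t: 21.2
eef_pos: [0.5825, -0.3366, 0.0416]
ee_rot: [[-0.987, -0.162, -0.0], [-0.162, 0.987, 0.0], [0.0, 0.0, -1.0]]
force: [0.5, 0.6, -6.9]
grip_width: 0.473
finger_force: 15.0
```

Call:
drive_tool:
  rows:
    - [0, 0, 1, 0]
    - [0, 0, 1, 0]
    - [0, 0, 0, 0]

```text
t: 21.58
eef_pos: [0.5829, -0.3367, 0.0402]
ee_rot: [[-0.987, -0.162, 0.001], [-0.162, 0.987, -0.0], [-0.001, -0.001, -1.0]]
force: [1.3, 1.3, -0.8]
grip_width: 0.47
finger_force: 15.0
```

Contact at z ≈ 0.041. I'll ease the grip and lower a little so the blank pivots onto the slope.

Call:
drive_tool:
  rows:
    - [0, 0, 1, 0]
    - [0, 0, 1, 0]
    - [0, 0, 1, 0]
    - [0, 0, 1, 0]
    - [0, 0, 0, 0]
    - [0, 0, 0, 0]
  grip_force: 5

```text
t: 22.32
eef_pos: [0.5833, -0.3371, 0.037]
ee_rot: [[-0.987, -0.161, 0.002], [-0.161, 0.987, -0.001], [-0.002, -0.002, -1.0]]
force: [0.1, 0.5, 5.2]
grip_width: 0.472
finger_force: 5.0
```

Call:
drive_tool:
  rows:
    - [0, 0, 0, 0]
    - [0, 0, 0, 0]
    - [0, 0, 0, 0]
  jaw: 50

```text
t: 22.7
eef_pos: [0.5825, -0.3366, 0.0355]
ee_rot: [[-0.987, -0.161, -0.0], [-0.161, 0.987, 0.0], [0.0, 0.0, -1.0]]
force: [0.3, -0.0, -0.4]
grip_width: 0.537
finger_force: 0.0
```

Call:
drive_tool:
  rows:
    - [0, 0, 0, 0]
    - [0, 0, 0, 0]
    - [0, 0, 0, 0]
    - [0, 0, -15, 0]
    - [0, 0, -30, 0]
    - [0, 0, -30, 0]
    - [0, 0, -30, 0]
  jaw: 60

```text
t: 23.58
eef_pos: [0.5826, -0.3367, 0.1428]
ee_rot: [[-0.987, -0.162, 0.001], [-0.162, 0.987, -0.001], [-0.001, -0.001, -1.0]]
force: [-0.1, -0.6, 0.1]
grip_width: 0.646
finger_force: 0.0
```

Call:
drive_tool:
  rows:
    - [40, 0, -30, 0]
    - [40, 0, -20, 0]
    - [40, 0, 0, 0]
    - [40, 0, 0, 0]
    - [40, 0, 0, 0]
    - [0, 0, 0, 0]

```text
t: 24.32
eef_pos: [0.3835, -0.3694, 0.1919]
ee_rot: [[-0.987, -0.159, 0.001], [-0.159, 0.987, -0.001], [-0.0, -0.001, -1.0]]
force: [0.6, -0.2, 0.1]
grip_width: 0.644
finger_force: 0.0
```

```bash
python3 - <<'E'
from station import *
from h import *
f=grab_frame("top");np.savez("top2.npz",**f)
c=cv2.resize(f["image"][120:260,225:395],None,fx=4,fy=4,interpolation=cv2.INTER_CUBIC);cv2.imwrite("pics/top2.png",c[...,::-1])
P=cloud(f)[140:215,325:392].reshape(-1,3)
pred=.0945-.12115*P[:,0]-.01993*P[:,1]
k=(P[:,2]-pred>.02)&(P[:,2]-pred<.05);X=P[k]
print(k.sum(),X.mean(0),(X.min(0),X.max(0)))
A=np.c_[X[:,:2],np.ones(len(X))];s=np.linalg.lstsq(A,X[:,2],rcond=None)[0];print("tilt",np.degrees(np.arctan(np.hypot(*s[:2]))))
E
```

```text
431 [ 0.58407393 -0.33409349  0.05945873] (array([ 0.54262043, -0.36230594,  0.0487202 ]), array([ 0.62565933, -0.30779844,  0.06899264]))
tilt 6.99981284412136
```

View pics/top2.png

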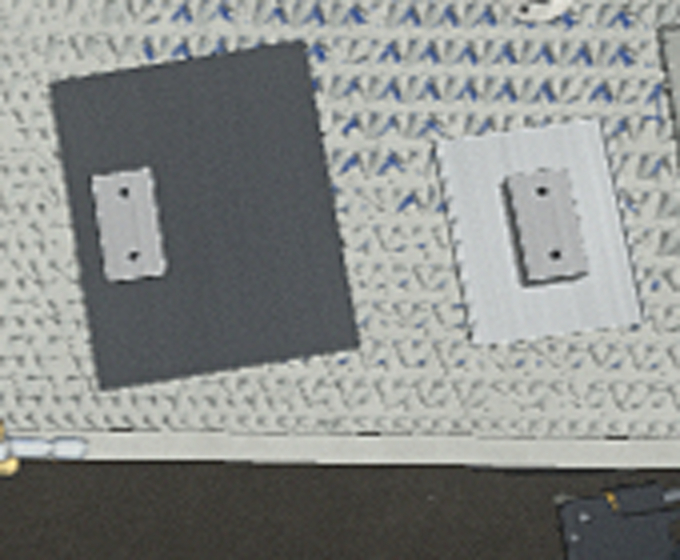

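The crop shows one blank flat on the rest at (545,228), tilted 7.0° and near the middle, with the other on the plate at (128,225). I'll wait a second and check for creep before handing in.

Call:
drive_tool:
  rows:
    - [0, 0, 0, 0]
    - [0, 0, 0, 0]
    - [0, 0, 0, 0]
    - [0, 0, 0, 0]
    - [0, 0, 0, 0]
    - [0, 0, 0, 0]
    - [0, 0, 0, 0]
    - [0, 0, 0, 0]

```text
t: 25.38
eef_pos: [0.3851, -0.3689, 0.1907]
ee_rot: [[-0.987, -0.161, 0.0], [-0.161, 0.987, -0.0], [-0.0, -0.0, -1.0]]
force: [0.0, -0.6, 0.3]
grip_width: 0.649
finger_force: 0.0
```

```bash
python3 - <<'E'
from station import *
from h import *
f=grab_frame("top");P=cloud(f)[140:215,325:392].reshape(-1,3)
pred=.0945-.12115*P[:,0]-.01993*P[:,1]
k=(P[:,2]-pred>.02)&(P[:,2]-pred<.05);m=P[k].mean(0)
d=np.linalg.norm(m[:2]-[.58407,-.33409]);print(m,d)
if d<.003: print(job_done())
E
```

```text
[ 0.58396886 -0.33415528  0.05964233] 0.000120377918802173
the job is handed in; nothing more can be done
None
```

Job handed in at about 25 s: the right-hand blank, judged rough, lies flat and still on the middle of the rest, and the left one is on the plate; the rough one's drag read 4 to 5 N, below the stated 6 to 13 N, against about 1 N or less for the other in its lightly loaded draw.

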